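# Swap the jar at the back of the condiment stand

## Task

The honey jar at the back of the condiment stand is wanted, and the spice jar is to have its place. First move the pepper mill and the oil bottle, which stand in the way, onto the wooden tray; then set the honey jar in the middle of the slate coaster, stand the spice jar in the empty back well, and only after that put the mill and the bottle back, each in the well it came from. Keep these four upright, let go of each thing where you set it, and leave the salt shaker and the kitchen timer where they are.

Things in the scene. Friction and masses are not known exactly. Their poses are not given: they have to be found in the camera images.
- pepper_mill: turned brown wooden pepper mill with a round head and a small metal knob on top, 190 mm tall; for gripping take it as round, 58 mm wide at the foot, narrowing evenly to 47 mm at 137 mm height, head 50 mm wide at 150 to 158 mm, its top at 179 mm and the knob (12 mm wide) above. About 0.18 kg. Starts in one of the two front wells of the stand. Origin: centre of its underside, z up
- oil_bottle: clear oil bottle with a narrow neck and a green cap, the tallest thing on the stand, 236 mm tall; round, 62 mm wide up to 123 mm height; above that its solid body (for gripping) narrows evenly like a cone to 28 mm at the top, wider than the neck looks, about 48 mm wide at 168 mm. About 0.4 kg. Starts in the other front well. Origin: centre of its underside, z up
- honey_jar: squat jar with a red lid, 86 mm tall, 58 x 62 mm wide up to about 56 mm height, lid 56 mm wide at 75 to 86 mm. About 0.36 kg. Starts in the back well. Origin: centre of its underside, z up
- spice_jar: slim round glass spice jar with a dark cap, 105 mm tall, 41 mm wide all the way up. About 0.11 kg. Starts on the worktop, in front of the tray or in front of the coaster (on the robot's side of it). Origin: centre of its underside, z up
- stand: fixed wooden board 166 (x) x 216 (y) mm, top 18 mm above the worktop, with three round wells 80 mm across and 6 mm deep (floors 12 mm above the worktop). Origin: under its centre on the worktop; its -x side faces the robot. Well centres from the origin in its frame: back (+32, 0), front left (-32, +57), front right (-32, -57) mm
- back_well (a point): centre of the floor of the back well, 12 mm above the worktop; axes as the stand's
- tray: fixed low rectangular wooden tray, 120 (x) x 220 (y) x 16 mm outside, walls 6 mm thick, inner floor 6 mm above its underside; stands left or right of the stand, room for two things side by side along its y. Origin: centre of its underside
- coaster: fixed square dark slate coaster 120 x 120 x 8 mm, on the other side of the stand from the tray. Origin: centre of its underside, its top 8 mm higher
- salt_shaker: bystander: clear salt shaker with a grey domed metal cap, 90 mm tall, 44 mm wide; stands on the worktop in front of the tray or the coaster, whichever the spice jar does not. Leave it. Origin: centre of its underside
- kitchen_timer: bystander: squat beige wind-up kitchen timer, 67 mm wide, 50 mm tall, far right of the work. Leave it. (Note: wall cabinets hang over the back of the worktop, from x = 0.6 m on and 0.47 m up; keep the wrist clear of them, move across in straight lines) Origin: centre of its underside
Not all that is in view belongs to the job. Leave any purple look-alike of the spice_jar alone.

How it is judged:
On the way, in this order (a step that is already met when the one before it is completed fails the run):
1. the pepper mill and the oil bottle stand released on the tray, the honey jar not yet moved (x of pepper_mill in the frame of tray between -0.045 and 0.045 m and y of pepper_mill in the frame of tray between -0.09 and 0.09 m and z of each of pepper_mill, oil_bottle in the frame of tray below 0.012 m and angle between each of pepper_mill, oil_bottle's own z axis and vertical below 0.12 rad and contact force between each of pepper_mill, oil_bottle and the fingers below 0.3 N and linear speed of each of pepper_mill, oil_bottle below 0.02 m/s and angular speed of each of pepper_mill, oil_bottle below 0.2 rad/s and x of oil_bottle in the frame of tray between -0.045 and 0.045 m and y of oil_bottle in the frame of tray between -0.09 and 0.09 m and distance of honey_jar from where it was at the start of the episode below 0.015 m), for 0.2 s.
2. the honey jar stands released in the middle of the coaster, the mill and the bottle still on the tray (horizontal distance between honey_jar and coaster below 0.02 m and z of honey_jar in the frame of coaster below 0.013 m and angle between each of honey_jar, pepper_mill, oil_bottle's own z axis and vertical below 0.12 rad and contact force between each of honey_jar, pepper_mill, oil_bottle and the fingers below 0.3 N and linear speed of each of honey_jar, pepper_mill, oil_bottle below 0.02 m/s and angular speed of each of honey_jar, pepper_mill, oil_bottle below 0.2 rad/s and x of pepper_mill in the frame of tray between -0.045 and 0.045 m and y of pepper_mill in the frame of tray between -0.09 and 0.09 m and z of each of pepper_mill, oil_bottle in the frame of tray below 0.012 m and x of oil_bottle in the frame of tray between -0.045 and 0.045 m and y of oil_bottle in the frame of tray between -0.09 and 0.09 m), for 0.2 s.
3. the spice jar stands released in the back well, the mill and the bottle still on the tray (horizontal distance between spice_jar and back_well below 0.02 m and z of spice_jar in the frame of back_well below 0.004 m and angle between each of spice_jar, pepper_mill, oil_bottle's own z axis and vertical below 0.12 rad and contact force between each of spice_jar, pepper_mill, oil_bottle and the fingers below 0.3 N and linear speed of each of spice_jar, pepper_mill, oil_bottle below 0.02 m/s and angular speed of each of spice_jar, pepper_mill, oil_bottle below 0.2 rad/s and x of pepper_mill in the frame of tray between -0.045 and 0.045 m and y of pepper_mill in the frame of tray between -0.09 and 0.09 m and z of each of pepper_mill, oil_bottle in the frame of tray below 0.012 m and x of oil_bottle in the frame of tray between -0.045 and 0.045 m and y of oil_bottle in the frame of tray between -0.09 and 0.09 m), for 0.2 s.
At the end, for the whole second after the job is handed in: Mill and bottle stand down in the wells each came from (within 15 mm of its start), the honey jar within 20 mm of the coaster's centre, the spice jar down in the back well (20 mm); all upright (7 degrees), released, at rest; shaker and timer within 20 mm of their starts (distance of each of pepper_mill, oil_bottle from where it was at the start of the episode below 0.015 m and angle between each of pepper_mill, oil_bottle, honey_jar, spice_jar's own z axis and vertical below 0.12 rad and contact force between each of pepper_mill, oil_bottle, honey_jar, spice_jar and the fingers below 0.3 N and linear speed of each of pepper_mill, oil_bottle, honey_jar, spice_jar below 0.02 m/s and angular speed of each of pepper_mill, oil_bottle, honey_jar, spice_jar below 0.2 rad/s and horizontal distance between honey_jar and coaster below 0.02 m and z of honey_jar in the frame of coaster below 0.013 m and horizontal distance between spice_jar and back_well below 0.02 m and z of spice_jar in the frame of back_well below 0.004 m and distance of each of salt_shaker, kitchen_timer from where it was at the start of the episode below 0.02 m); the robot touches nothing.
It fails at once if one of the four things is tipped more than about 35 degrees (angle between any of pepper_mill, oil_bottle, honey_jar, spice_jar's own z axis and vertical above 0.6 rad).
It fails at once if the salt shaker or the kitchen timer is pushed away (more than 30 mm) (distance of any of salt_shaker, kitchen_timer from where it was at the start of the episode above 0.03 m).
It also fails if it takes over 141 s, if anything falls off the work surface, if the arm or the gripper's body presses on something with over 40 N, if the wrist force passes 120 N, or if a joint passes its speed limit or range.

## Robot

A 6-joint arm with a two-finger parallel gripper is mounted at the origin on a cart in front of the work surface, level with it; the furniture and walls round the work are solid. World frame = base frame: x ahead of the robot, y to its left, z up, the work surface at z = 0. Lengths are in m, angles in rad, forces in N, time in s.
With the tool pointing down it reaches from about 0.25 to 0.725 m from the base axis. Payload 4 kg.
Tool frame: the origin (TCP) lies at the very end of the fingers, on their centre line; the grasp point (between the pads) lies 19 mm behind it; z points along the fingers, y is the line along which they close (so a half turn about z gives the same grasp; the last joint's range is limited). The gripper opens to 85 mm and grips with 20 to 120 N. Pads are 22 mm wide; open, the fingers measure 114 mm over their backs; the gripper's body (76 mm by 85 mm) begins 54 mm behind the grasp point. The pads swing forward as they close: fully open they stand 13 mm farther back than shut.
Start: joints at [1.308, 0.241, 0.005, 1.335, 0, 1.571], TCP at [0.13, 0.483, 0.208] pointing down, gripper open.
Joint ranges: [-2.72, 2.72], [-1.05, 1.87], [-1.09, 1.28], [-1.99, 2.15], [-1.42, 1.44], [-3.14, 3.14]. Speed limits (rad/s): [2.79, 2.79, 3.14, 3.14, 3.14, 3.14].

## Interface

Orientations are given as a unit quaternion [x, y, z, w].
In Python, from workcell import bot, vision, workorder, boxes_of gives the robot as it stands.
- The arm moves only by the tool send_rows, never from a script. Its argument "motion" is text: rows parted by semicolons, each of 5 numbers parted by spaces: the closure, from -1 (fully open) to 1 (shut), so that 0 is half open, then the shift along the tool's x, y, z in cm, then the turn about the tool's z in rad. In form: claw x y z twist; .... A call has 1 to 5 rows; each row is the pose to reach, as a shift and turn from the pose commanded when the call began, along the tool's axes at that moment; what a row does not reach only later rows make up. A row lasts 1/10 s, in which the tool goes at most 50 mm and 8.59 degrees, less where a joint would pass 70% of its speed; a pose out of reach is approached as far as the arm can. A call with a gripper value outside its range is refused whole. The fingers move at their own pace and stop on an object; the grip force is fixed at half the most. Time passes only in rows, so rows that repeat a pose let the fingers close. It gives the time, the measured TCP pose, the force, the opening and the grip force at its end, in the units of the state.
- bot.get_obs(): the state, without advancing time (a new reading comes with each control period).
- vision.camera(name): name is "side" or "top"; returns the picture (420x560x3 uint8, red, green, blue); there is no depth.
- vision.camera_model(name): a dict with "fov_y" (degrees; the focal length in pixels is half the picture's height over the tangent of half this angle, whatever the lens; pixels are square), "cx", "cy" (the principal point, pixels), "k1" (the pictures are not rectified: a ray, as slopes to the right and down, at radius r is drawn at 1 + k1 r^2 times it, then the intrinsics apply), "world_from_camera" (4x4, takes a point from camera to world coordinates). Camera axes: x right, y down, z forward; pixel columns grow to the right and rows downward; lengths in m; the calibration is good to about 2 mm. A picture is of the moment at which its call begins. camera_model takes no time and is no camera call.
- workorder.job_done(): hands the job in; it is judged then, once.
Trained networks look in the newest picture that a camera, given by its name, has taken for a name from the list of things; names that differ only in an ending like _2 or _b are one class to them, and where a whole thing is asked for, a point or a joint stands for the part that bears it (a point fixed in the world has none). Each returns a list of dicts, best first, with "conf" (0 to 1); they miss things now and then, are a little off and sometimes report something else, mostly with a low value. They report only what shows in the picture. A call takes as long as a camera call. They do not tell look-alikes from the thing itself.
- boxes_of(camera, target): "rect" ([centre column, centre row, width, height] in pixels, round what is visible of it).
The state is a dict: "clock": time; "joint_pos": joint angles; "joint_vel": joint speeds; "tau": joint torques, N m; "eef_pos": TCP position; "tool_rot": TCP orientation; "ft_force": force on the tool from outside, world axes, zero at the start; "ft_torque": the same for the moment, N m; "grip_width": finger opening in m; "grasp_force": force on a finger pad.
Only numpy, scipy, OpenCV 4.12 (cv2) and the standard library are available. Lean on these libraries where they do the work, as an engineer would, in place of code of your own. Each camera call takes 0.05 s, during which the arm holds its last target. There are 200 camera calls.

## Working session

There is one attempt and no reset: what is moved stays moved. The work goes in short steps, Python scripts to look and compute and a tool call to move; the robot and the scene stay as the last step left them, time stands still between calls to the robot, and variables do not carry over. Pictures are saved under pics/ and viewed, at most 15 in all, crops included, and the job is handed in when it is done.

Besides the shell and the picture viewer there is one more tool, called after "Emit:" as a command line: name --argument value ..., lists and objects as JSON in quotes. send_rows: Moves the arm, as the interface text tells. Its arguments: {"type":"object","properties":{"motion":{"type":"string"}},"required":["motion"]}

```bash
mkdir -p pics; cat > h.py <<'E'
import numpy as np, cv2
from workcell import bot, vision, workorder, boxes_of
def ray(cam,u,v):
    m=vision.camera_model(cam); f=210/np.tan(np.radians(m['fov_y'])/2)
    d=np.array([(u-m['cx'])/f,(v-m['cy'])/f]); s=d.copy()
    for _ in range(20): s=d/(1+m['k1']*(s@s))
    T=np.array(m['world_from_camera']); return T[:3,3],T[:3,:3]@np.array([*s,1])
def at_z(cam,u,v,z):
    o,d=ray(cam,u,v); return o+d*(z-o[2])/d[2]
def proj(cam,p):
    m=vision.camera_model(cam); f=210/np.tan(np.radians(m['fov_y'])/2)
    T=np.array(m['world_from_camera']); c=T[:3,:3].T@(np.array(p)-T[:3,3]); s=c[:2]/c[2]
    s=s*(1+m['k1']*(s@s)); return s*f+[m['cx'],m['cy']]
def snap(cam,name):
    im=vision.camera(cam); cv2.imwrite(f'pics/{name}.png',cv2.cvtColor(im,cv2.COLOR_RGB2BGR)); return im
E
python3 - <<'E'
from h import *
np.set_printoptions(precision=3,suppress=True)
for c in ('top','side'):
    snap(c,c+'0'); m=vision.camera_model(c); print(c,m['fov_y'],m['k1'],np.array(m['world_from_camera']))
    for t in 'pepper_mill oil_bottle honey_jar spice_jar stand tray coaster salt_shaker kitchen_timer'.split():
        print(t,[(np.round(b['rect'],1).tolist(),round(b['conf'],2)) for b in boxes_of(c,t)][:3])
print(bot.get_obs())
E
```

```text
top 55.19506310454586 -0.04111343362686385 [[ 0.019 -0.994  0.104  0.337]
 [-1.    -0.019  0.001 -0.111]
 [ 0.001 -0.104 -0.995  1.179]
 [ 0.     0.     0.     1.   ]]
pepper_mill [([239.6, 217.6, 26.5, 24.2], 0.74)]
oil_bottle [([280.4, 214.4, 20.1, 28.1], 0.88)]
honey_jar [([259.5, 194.8, 22.7, 22.3], 0.76), ([135.5, 246.1, 21.6, 13.4], 0.64)]
spice_jar [([351.8, 254.7, 16.3, 14.4], 0.83), ([390.6, 249.6, 18.8, 17.3], 0.72), ([421.0, 230.1, 26.7, 21.8], 0.27)]
stand [([261.1, 204.9, 71.9, 56.9], 0.79)]
tray [([129.7, 199.6, 76.6, 48.1], 0.83), ([261.6, 206.1, 76.0, 55.9], 0.6), ([238.9, 216.7, 26.9, 22.3], 0.32)]
coaster [([354.2, 206.8, 47.9, 36.5], 0.65), ([261.1, 193.7, 22.1, 22.5], 0.42)]
salt_shaker [([136.4, 247.4, 21.3, 15.4], 0.71), ([352.0, 206.3, 45.3, 35.6], 0.65)]
kitchen_timer [([421.0, 228.0, 24.0, 23.8], 0.61)]
side 52.92479445634732 -0.00982380474183703 [[-0.999 -0.027  0.018  0.431]
 [-0.029  0.506 -0.862  1.157]
 [ 0.015 -0.862 -0.507  0.786]
 [ 0.     0.     0.     1.   ]]
pepper_mill [([281.5, 218.2, 21.3, 53.3], 0.55)]
oil_bottle [([281.4, 189.5, 18.1, 61.2], 0
[... 158 characters left out ...]
34.9], 0.51)]
stand [([270.4, 232.9, 55.5, 39.9], 0.77)]
tray [([259.9, 312.7, 54.9, 68.4], 0.96)]
coaster [([267.8, 195.6, 17.3, 12.0], 0.48)]
salt_shaker [([311.2, 294.5, 10.4, 32.6], 0.6)]
kitchen_timer [([291.1, 172.6, 18.7, 17.8], 0.7)]
{'clock': 1.0, 'joint_pos': array([1.308, 0.241, 0.005, 1.335, 0.   , 1.571]), 'joint_vel': array([-0.   ,  0.001, -0.002, -0.001, -0.   , -0.001]), 'tau': array([  0.001, -37.222,  25.27 ,   0.001,   0.   ,   0.   ]), 'eef_pos': array([0.13 , 0.483, 0.208]), 'tool_rot': array([ 0.131,  0.991,  0.   , -0.   ]), 'ft_force': array([ 0.637,  0.545, -0.891]), 'ft_torque': array([ 0.   , -0.034,  0.024]), 'grasp_force': 0.0, 'grip_width': 0.08537460887435745}
```

View pics/top0.png

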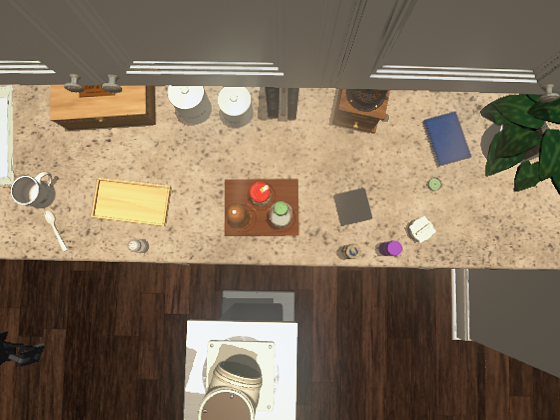

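View pics/side0.png

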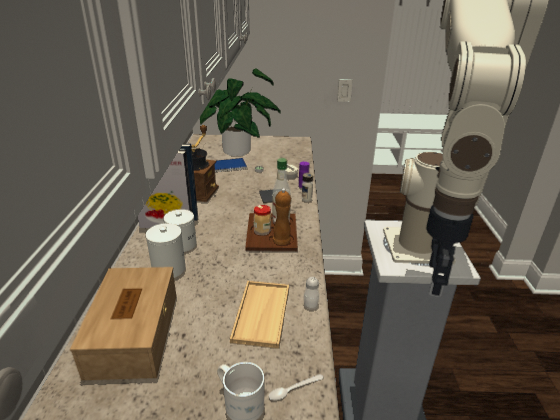

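The top view shows the mill at the front left (239,217), the bottle at the front right (280,213) and the honey at the back (260,193). The tray is on the left (131,202), the coaster on the right (353,206), the salt shaker at (137,246), the spice jar at (351,252), the purple decoy at (391,249) and the timer at (422,229). The side view agrees. Next I'll measure positions.

```bash
cat > m.py <<'E'
from h import *
np.set_printoptions(precision=4,suppress=True)
im=cv2.imread('pics/top0.png'); hsv=cv2.cvtColor(im,cv2.COLOR_BGR2HSV)
H,S,V=[hsv[...,i].astype(int) for i in range(3)]
def blob(mask,x0,x1,y0,y1):
    m=np.zeros(mask.shape,np.uint8); m[y0:y1,x0:x1]=mask[y0:y1,x0:x1]
    n,l,st,c=cv2.connectedComponentsWithStats(m); k=1+np.argmax(st[1:,4]); return (l==k).astype(np.uint8),st[k],c[k]
def rectw(mk,z):
    c=cv2.findContours(mk,0,1)[0][0][:,0].astype(float)
    w=np.array([at_z('top',u,v,z)[:2] for u,v in c]).astype(np.float32)
    return cv2.minAreaRect(w)
mk,st,c=blob((S>100)&(H>15)&(H<32)&(V>130),80,185,165,235); print('tray',st,rectw(mk,.016))
mk,st,c=blob((V<90)&(S<90),325,380,180,232); print('coaster',st,rectw(mk,.008))
mk,st,c=blob((V<110)&(S>80),215,305,172,242); print('stand',st,rectw(mk,.018))
mk,st,c=blob((S>150)&((H<6)|(H>174))&(V>120),245,275,175,206); print('honey lid',st,at_z('top',*c,.086))
mk,st,c=blob((S>90)&(H>40)&(H<80),265,295,195,228); print('cap',st,at_z('top',*c,.236))
print('mill',at_z('top',239.6,217,.158), 'spice',at_z('top',351,252,.105),'purple',at_z('top',391,248,.105),'salt',at_z('top',136.5,245,.08))
E
python3 m.py; python3 -c "
import cv2
im=cv2.imread('pics/top0.png');
a=cv2.resize(im[175:265,215:305],None,fx=4.4,fy=4.4,interpolation=2);b=cv2.resize(im[175:265,325:415],None,fx=4.4,fy=4.4,interpolation=2)
cv2.imwrite('pics/c0.png',cv2.hconcat([a,b]))"
```

```text
tray [  91  177   80   49 2717] ((0.49048298597335815, 0.3343624174594879), (0.22473572194576263, 0.12172233313322067), 84.3549575805664)Traceback (most recent call last):
  File "m.py", line 13, in <module>
    mk,st,c=blob((V<90)&(S<90),325,380,180,232); print('coaster',st,rectw(mk,.008))
            ~~~~^^^^^^^^^^^^^^^^^^^^^^^^^^^^^^^
  File "m.py", line 7, in blob
    n,l,st,c=cv2.connectedComponentsWithStats(m); k=1+np.argmax(st[1:,4]); return (l==k).astype(np.uint8),st[k],c[k]
                                                      ~~~~~~~~~^^^^^^^^^^
    return _wrapfunc(a, 'argmax', axis=axis, out=out, **kwds)
    return bound(*args, **kwds)
ValueError: attempt to get argmax of an empty sequence
```

View pics/c0.png

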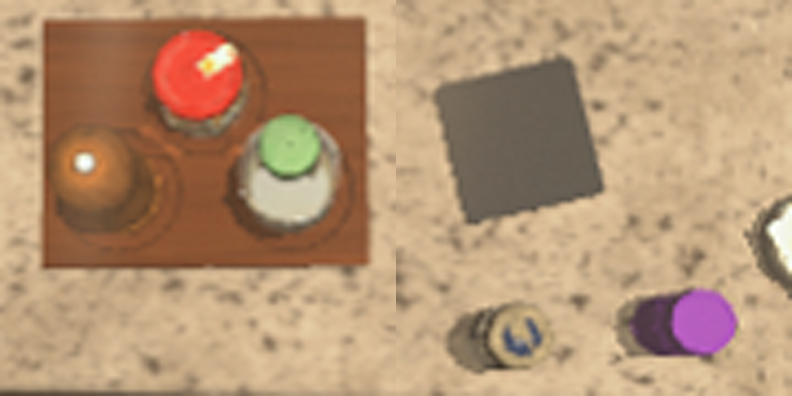

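```bash
cat > m2.py <<'E'
exec(open('m.py').read().split("mk,st,c=blob((S>100")[0])
P=lambda x,y,o:(o+x/4.4-.4,175+y/4.4-.4)
c=[at_z('top',*P(x,y,325),.008)[:2] for x,y in [(40,92),(171,57),(207,188),(74,222)]]
print('coaster',np.mean(c,0),[np.linalg.norm(c[i]-c[i-1]) for i in range(4)],np.degrees(np.arctan2(*(c[1]-c[0])[::1])))
c=[at_z('top',*P(x,y,215),.018)[:2] for x,y in [(43,20),(364,18),(368,265),(43,267)]]
s=np.mean(c,0); print('stand',s,c)
d=c[0]-c[1]; a=np.arctan2(-d[0],d[1]); R=np.array([[np.cos(a),-np.sin(a)],[np.sin(a),np.cos(a)]]);print('yaw',a)
for n,w in dict(back=(.032,0),fl=(-.032,.057),fr=(-.032,-.057)).items(): print(n,s+R@w)
print('honey',at_z('top',*P(198,75,215),.086),'bottle',at_z('top',*P(290,145,215),.236),'mill',at_z('top',*P(84,162,215),.188),at_z('top',*P(93,168,215),.158))
print('spice',at_z('top',*P(123,336,325),.105),'purple',at_z('top',*P(309,321,325),.105),'salt',at_z('top',136.5,245,.08))
for n,p in dict(honey=(198,75,215,.086),bottle=(290,145,215,.236),mill=(84,162,215,.188),spice=(123,336,325,.105)).items():
    q=at_z('top',*P(*p[:3]),p[3]); print(n,proj('side',q))
E
python3 m2.py
```

```text
coaster [ 0.4887 -0.3178] [np.float64(0.0899457811330254), np.float64(0.09172218386785314), np.float64(0.09122369824287704), np.float64(0.0921407277475217)] 163.83974738976144
stand [ 0.4809 -0.0493] [array([0.5606, 0.0604]), array([ 0.5659, -0.1537]), array([ 0.4013, -0.1587]), array([0.3958, 0.0548])]
yaw 0.025109476061897743
back [ 0.5129 -0.0485]
fl [0.4475 0.0069]
fr [ 0.4503 -0.1071]
honey [ 0.5144 -0.0479  0.086 ] bottle [ 0.453 -0.107  0.236] mill [0.447  0.0093 0.188 ] [0.4469 0.0076 0.158 ]
spice [ 0.3561 -0.3008  0.105 ] purple [ 0.3671 -0.4142  0.105 ] salt [0.3612 0.2867 0.08  ]
honey [261.7864 211.5695]
bottle [281.5823 162.9411]
mill [282.3223 192.6994]
spice [307.7936 174.989 ]
```

Emit:
send_rows --motion "-1 0 0 -3 -0.13; -1 0 0 -6 -0.263; -1 0 0 -6 -0.263; -1 0 0 -6 -0.263"

```text
clock: 1.4
eef_pos: [0.13, 0.4833, 0.2681]
tool_rot: [0.0, 1.0, 0.001, 0.0]
ft_force: [0.3, -0.7, -1.0]
grip_width: 0.0857
grasp_force: 0.0
```

```bash
python3 -c "
from h import *
print(bot.get_obs())"
```

```text
{'clock': 1.4, 'joint_pos': array([1.30797503e+00, 2.22856614e-01, 1.38398412e-01, 1.48446593e+00,
       4.09709615e-06, 1.30884893e+00]), 'joint_vel': array([-0.00117971,  0.01895794, -0.044902  , -0.0065368 , -0.00075318,
        0.00043092]), 'tau': array([ 2.92217592e-04, -3.80708170e+01,  2.68436676e+01,  5.20843256e-02,
        2.21030575e-05, -3.16277810e-02]), 'eef_pos': array([0.13003419, 0.48332321, 0.26805531]), 'tool_rot': array([4.36946731e-04, 9.99999466e-01, 9.04588194e-04, 2.40829756e-04]), 'ft_force': array([ 0.32835984, -0.68704126, -1.0197972 ]), 'ft_torque': array([-0.02485226,  0.01550932, -0.04096124]), 'grasp_force': 0.0, 'grip_width': 0.08565081742928016}
```

Emit:
send_rows --motion "-1 -2.6 -4 0 0; -1 -5.3 -8 0 0; -1 -7.9 -11.9 0 0; -1 -10.5 -15.8 0 0; -1 -13.2 -19.8 0 0"

```text
clock: 1.9
eef_pos: [0.2619, 0.2827, 0.2661]
tool_rot: [-0.0, 1.0, -0.001, -0.001]
ft_force: [0.7, -0.5, 0.5]
grip_width: 0.0853
grasp_force: 0.0
```

Emit:
send_rows --motion "-1 -2.6 -4 0 0; -1 -5.3 -8 0 0; -1 -7.9 -11.9 0 0; -1 -10.5 -15.8 0 0; -1 -13.2 -19.8 0 0"

```text
clock: 2.4
eef_pos: [0.3938, 0.085, 0.2663]
tool_rot: [0.0, 1.0, -0.0, -0.001]
ft_force: [0.8, 0.4, -0.2]
grip_width: 0.0854
grasp_force: 0.0
```

Emit:
send_rows --motion "-1 -2.6 -4 0 0; -1 -5.3 -7.9 0 0; -1 -5.3 -7.9 0 0; -1 -5.3 -7.9 0 0; -1 -5.3 -7.9 0 0"

```text
clock: 2.9
eef_pos: [0.4459, 0.0085, 0.2666]
tool_rot: [-0.0, 1.0, 0.0, -0.001]
ft_force: [-0.2, 0.3, 0.0]
grip_width: 0.0854
grasp_force: 0.0
```

```bash
python3 -c "
from h import *
a=snap('side','s1');b=snap('top','t1')
cv2.imwrite('pics/c1.png',cv2.cvtColor(np.hstack([cv2.resize(a[120:280,200:360],(390,390)),cv2.resize(b[150:260,200:310],(390,390))]),4))
print(bot.get_obs()['eef_pos'])"
```

```text
[0.44615324 0.00904356 0.2672706 ]
```

View pics/c1.png

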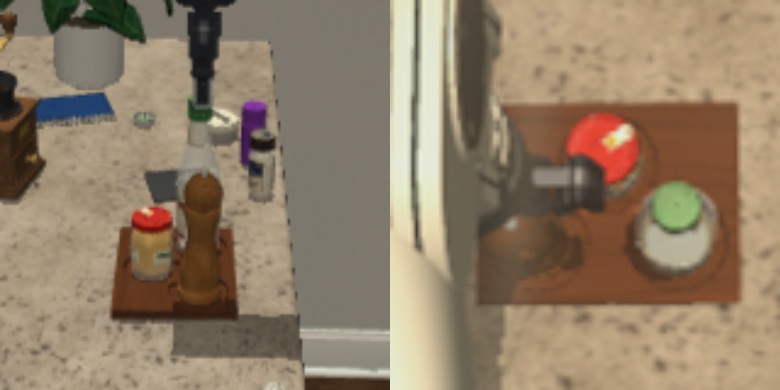

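The gripper is directly above the mill at (202,190) in the crop, aligned in x. I'll go down and grip.

Emit:
send_rows --motion "-1 0 0 4 0; -1 0 0 8 0; -1 0 0 11 0; -1 0 0 12.7 0; -1 0 0 12.7 0"

```text
clock: 3.5
eef_pos: [0.4442, 0.0091, 0.1382]
tool_rot: [-0.001, 1.0, 0.0, -0.003]
ft_force: [0.5, 1.2, 0.4]
grip_width: 0.0855
grasp_force: 0.0
```

Emit:
send_rows --motion "1 0 0 0 0; 1 0 0 0 0; 1 0 0 0 0; 1 0 0 0 0; 1 0 0 0 0"

```text
clock: 4.0
eef_pos: [0.4488, 0.0082, 0.1431]
tool_rot: [-0.0, 1.0, 0.0, 0.002]
ft_force: [-0.8, 0.5, 7.9]
grip_width: 0.0448
grasp_force: 60.0
```

Emit:
send_rows --motion "1 0 0 0 0; 1 0 0 0 0; 1 0 0 0 0; 1 0 0 0 0; 1 0 0 -1 0"

```text
clock: 4.5
eef_pos: [0.4468, 0.0079, 0.151]
tool_rot: [-0.0, 1.0, 0.0, -0.0]
ft_force: [-0.8, -0.9, -2.4]
grip_width: 0.0447
grasp_force: 61.3
```

Emit:
send_rows --motion "1 0 0 1 0; 1 0 0 1 0; -1 0 0 1 0; -1 0 0 1 0; -1 0 0 1 0"

```text
clock: 5.0
eef_pos: [0.4465, 0.0078, 0.14]
tool_rot: [-0.0, 1.0, -0.0, -0.001]
ft_force: [0.2, -0.9, -0.1]
grip_width: 0.0846
grasp_force: 0.0
```

Emit:
send_rows --motion "-1 0 0 0 0; -1 0 0 0.8 0; -1 0 0 0.8 0; 1 0 0 0.8 0; 1 0 0 0.8 0"

```text
clock: 5.5
eef_pos: [0.4469, 0.0079, 0.1324]
tool_rot: [-0.0, 1.0, 0.0, -0.0]
ft_force: [-0.2, -0.2, 1.1]
grip_width: 0.0589
grasp_force: 0.0
```

Emit:
send_rows --motion "1 0 0 0 0; 1 0 0 0 0; 1 0 0 0 0; 1 0 0 0 0; 1 0 0 0 0"

```text
clock: 6.0
eef_pos: [0.4475, 0.0078, 0.1332]
tool_rot: [-0.0, 1.0, -0.0, 0.001]
ft_force: [-0.8, 0.5, 5.5]
grip_width: 0.0468
grasp_force: 61.7
```

Emit:
send_rows --motion "1 0 0 -1 0; 1 0 0 -3 0; 1 0 0 -5 0; 1 -0.1 1 -6 0; 1 -0.5 4 -6 0"

```text
clock: 6.5
eef_pos: [0.4528, 0.0474, 0.1941]
tool_rot: [0.002, 1.0, -0.0, 0.001]
ft_force: [0.3, 0.1, -2.2]
grip_width: 0.047
grasp_force: 62.3
```

Emit:
send_rows --motion "1 -0.5 4 0 0; 1 -1 8 0 0; 1 -1.6 12 0 0; 1 -2.1 16 0 0; 1 -2.6 20 0 0"

```text
clock: 7.0
eef_pos: [0.4772, 0.2502, 0.1919]
tool_rot: [-0.0, 1.0, -0.0, -0.001]
ft_force: [1.3, 0.1, -1.6]
grip_width: 0.0471
grasp_force: 62.3
```

Emit:
send_rows --motion "1 -0.5 4 0 0; 1 -1 8 0 0; 1 -1.5 11 0 0; 1 -1.7 13.2 0 0; 1 -1.7 13.6 0 0"

```text
clock: 7.5
eef_pos: [0.4937, 0.3871, 0.1908]
tool_rot: [-0.002, 1.0, -0.0, -0.001]
ft_force: [1.3, 0.9, -1.4]
grip_width: 0.0471
grasp_force: 62.4
```

Emit:
send_rows --motion "1 0 0 0 0; 1 0 0 1.5 0; 1 0 0 3.5 0; 1 0 0 5 0; 1 0 0 5.5 0"

```text
clock: 8.0
eef_pos: [0.4937, 0.3817, 0.1355]
tool_rot: [0.001, 1.0, -0.002, -0.002]
ft_force: [-1.1, -0.8, -2.0]
grip_width: 0.0468
grasp_force: 62.4
```

```bash
python3 -c "
from h import *
a=snap('side','s2')
cv2.imwrite('pics/c2.png',cv2.cvtColor(cv2.resize(a[150:400,180:400],None,fx=2.2,fy=2.2),4))
print(bot.get_obs()['eef_pos'])"
```

```text
[0.49379308 0.38196171 0.13559654]
```

View pics/c2.png

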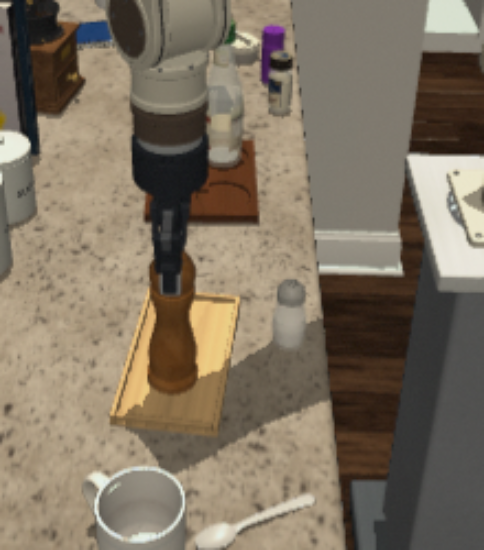

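The mill is upright just above the tray floor near its far end. I'll lower it, release, rise and go to the bottle.

Emit:
send_rows --motion "1 0 0 0.5 0; 1 0 0 0.9 0; 1 0 0 1.1 0; 1 0 0 1.1 0; -1 0 0 1.1 0"

```text
clock: 8.55
eef_pos: [0.4952, 0.3842, 0.1271]
tool_rot: [-0.0, 1.0, 0.0, 0.0]
ft_force: [-0.4, -0.1, 0.8]
grip_width: 0.0599
grasp_force: 0.0
```

Emit:
send_rows --motion "-1 0 0 0 0; -1 0 0 0 0; -1 0 0 0 0; -1 0 0 -1 0; -1 0 0 -3 0"

```text
clock: 9.05
eef_pos: [0.4939, 0.3831, 0.1555]
tool_rot: [-0.0, 1.0, -0.001, -0.002]
ft_force: [0.1, 0.5, 0.3]
grip_width: 0.0853
grasp_force: 0.0
```

Emit:
send_rows --motion "-1 0 0 -4 0; -1 0 0 -8 0; -1 0 0 -12 0; -1 0 0 -14 0; -1 0 0 -14 0"

```text
clock: 9.55
eef_pos: [0.4963, 0.385, 0.3018]
tool_rot: [-0.0, 1.0, 0.003, 0.004]
ft_force: [0.9, 0.1, -0.3]
grip_width: 0.0854
grasp_force: 0.0
```

Emit:
send_rows --motion "-1 0.4 -4.8 0 0; -1 0.8 -9.6 0 0; -1 1.3 -14.4 0 0; -1 1.7 -19.2 0 0; -1 2.1 -24 0 0"

```text
clock: 10.05
eef_pos: [0.4727, 0.142, 0.2954]
tool_rot: [-0.0, 1.0, -0.0, -0.001]
ft_force: [1.4, -0.1, 0.4]
grip_width: 0.0858
grasp_force: 0.0
```

Emit:
send_rows --motion "-1 0.4 -4.8 0 0; -1 0.8 -9.6 0 0; -1 1.3 -14.4 0 0; -1 1.8 -19.2 0 0; -1 2.2 -24 0 0"

```text
clock: 10.55
eef_pos: [0.4507, -0.0977, 0.2956]
tool_rot: [-0.0, 1.0, 0.0, -0.001]
ft_force: [0.7, -0.4, -0.2]
grip_width: 0.0851
grasp_force: 0.0
```

Emit:
send_rows --motion "-1 0 -1.1 0 0; -1 0 -1.1 0 0; -1 0 -1.1 0 0; -1 0 -1.1 0 0; -1 0 -1.1 0 0"

```text
clock: 11.05
eef_pos: [0.4522, -0.1056, 0.2964]
tool_rot: [-0.001, 1.0, 0.0, -0.0]
ft_force: [0.2, 0.5, 0.8]
grip_width: 0.0857
grasp_force: 0.0
```

```bash
python3 -c "
from h import *
a=snap('side','s3');b=snap('top','t3')
cv2.imwrite('pics/c3.png',cv2.cvtColor(np.hstack([cv2.resize(a[80:400,200:360],(280,560)),cv2.resize(b[150:260,90:310],(500,250)).repeat(1,0) if 0 else cv2.copyMakeBorder(cv2.resize(b[150:260,90:310],(500,250)),0,310,0,0,0)]),4))
print(bot.get_obs()['eef_pos'])"
```

```text
[ 0.45221123 -0.1059493   0.29650667]
```

View pics/c3.png

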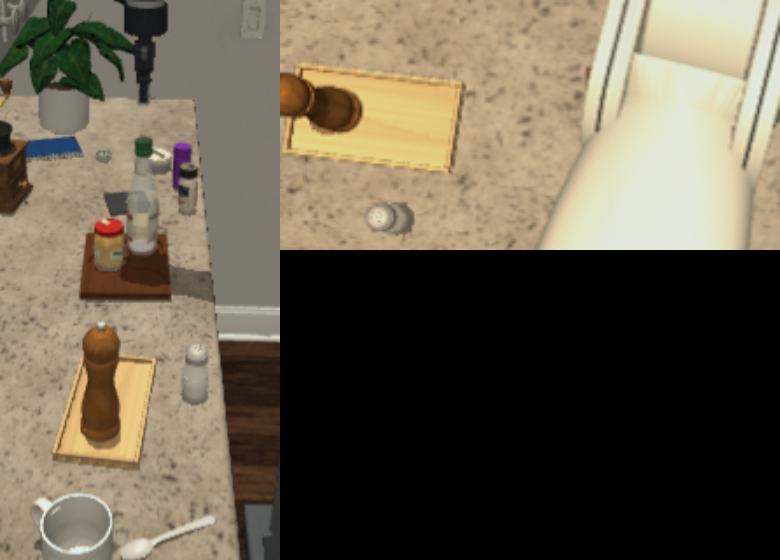

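The mill stands upright on the tray and the gripper is over the bottle cap. Going down to grip.

Emit:
send_rows --motion "-1 0 0 4 0; -1 0 0 8 0; -1 0 0 10.5 0; -1 0 0 11.6 0; -1 0 0 11.6 0"

```text
clock: 11.65
eef_pos: [0.4511, -0.1064, 0.1794]
tool_rot: [-0.001, 1.0, 0.0, -0.001]
ft_force: [-0.3, -0.1, 1.0]
grip_width: 0.0855
grasp_force: 0.0
```

Emit:
send_rows --motion "-1 0 0 0 0; 1 0 0 0 0; 1 0 0 0 0; 1 0 0 0 0; 1 0 0 0 0"

```text
clock: 12.15
eef_pos: [0.453, -0.1072, 0.1819]
tool_rot: [-0.0, 1.0, -0.0, 0.001]
ft_force: [-0.1, 0.6, 4.1]
grip_width: 0.0355
grasp_force: 59.1
```

Emit:
send_rows --motion "1 0 0 0 0; 1 0 0 0 0; 1 0 0 0 0; 1 0 0 -0.5 0; 1 0 0 -1.5 0"

```text
clock: 12.65
eef_pos: [0.4507, -0.1069, 0.1947]
tool_rot: [-0.0, 1.0, 0.0, -0.002]
ft_force: [-0.3, 0.6, -2.8]
grip_width: 0.035
grasp_force: 59.4
```

Emit:
send_rows --motion "1 0 0 -1 0; 1 0 0 -2.5 0; 1 0 0 -4 0; 1 0 0 -4 0; 1 0 0 -4 0"

```text
clock: 13.15
eef_pos: [0.4522, -0.1072, 0.2357]
tool_rot: [-0.0, 1.0, -0.0, 0.0]
ft_force: [0.7, -0.1, -2.9]
grip_width: 0.0355
grasp_force: 59.4
```

```bash
python3 -c "
from h import *
a=snap('side','s4')
cv2.imwrite('pics/c4.png',cv2.cvtColor(cv2.resize(a[90:280,210:350],None,fx=2.5,fy=2.5),4))
o=bot.get_obs();print(o['eef_pos'],o['ft_force'],o['grip_width'])"
```

```text
[ 0.45171589 -0.1070722   0.2350403 ] [-0.80251679  0.48804425 -3.6048531 ] 0.03529255766669866
```

View pics/c4.png

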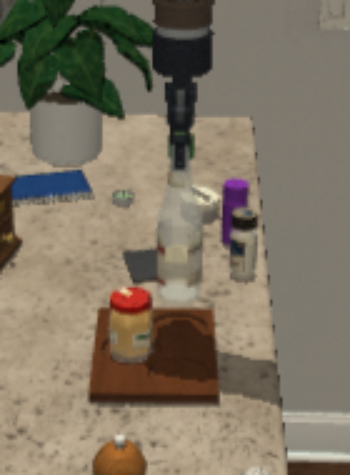

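The bottle is held upright, about 5 cm clear. I'll carry it around the honey jar, a bit higher.

Emit:
send_rows --motion "1 1 0 -1.5 0; 1 2 0.5 -3 0; 1 2.5 3 -3.5 0; 1 2.5 6.5 -3.5 0; 1 2.5 10 -3.5 0"

```text
clock: 13.7
eef_pos: [0.4263, -0.0064, 0.2699]
tool_rot: [0.001, 1.0, 0.0, -0.001]
ft_force: [0.6, 0.0, -2.7]
grip_width: 0.0352
grasp_force: 59.8
```

Emit:
send_rows --motion "1 -0.3 4 0 0; 1 -1.2 8 0 0; 1 -2.2 12 0 0; 1 -3.2 16 0 0; 1 -4.2 20 0 0"

```text
clock: 14.2
eef_pos: [0.4685, 0.1944, 0.2694]
tool_rot: [-0.0, 1.0, -0.0, -0.001]
ft_force: [1.1, -0.8, -2.3]
grip_width: 0.0354
grasp_force: 59.8
```

Emit:
send_rows --motion "1 -0.7 3 0 0; 1 -1.2 6 0 0; 1 -1.7 8.4 0 0; 1 -1.7 9.1 0 0; 1 -1.7 9.1 0 0"

```text
clock: 14.7
eef_pos: [0.4852, 0.2844, 0.269]
tool_rot: [-0.001, 1.0, -0.001, -0.001]
ft_force: [-0.6, -0.6, -3.4]
grip_width: 0.0353
grasp_force: 59.9
```

Emit:
send_rows --motion "1 0 0 2 0; 1 0 0 4.5 0; 1 0 0 7 0; 1 0 0 8 0; 1 0 0 8 0"

```text
clock: 15.2
eef_pos: [0.4846, 0.2821, 0.1889]
tool_rot: [0.001, 1.0, -0.001, -0.002]
ft_force: [-0.5, 0.4, -3.7]
grip_width: 0.0354
grasp_force: 59.9
```

```bash
python3 -c "
from h import *
a=snap('side','s5')
cv2.imwrite('pics/c5.png',cv2.cvtColor(cv2.resize(a[150:400,180:400],None,fx=2.2,fy=2.2),4))
o=bot.get_obs();print(o['eef_pos'],o['ft_force'],o['grip_width'])"
```

```text
[0.48559344 0.28286543 0.19043049] [-1.2372782   0.23789754 -2.72227496] 0.03539110945030599
```

View pics/c5.png

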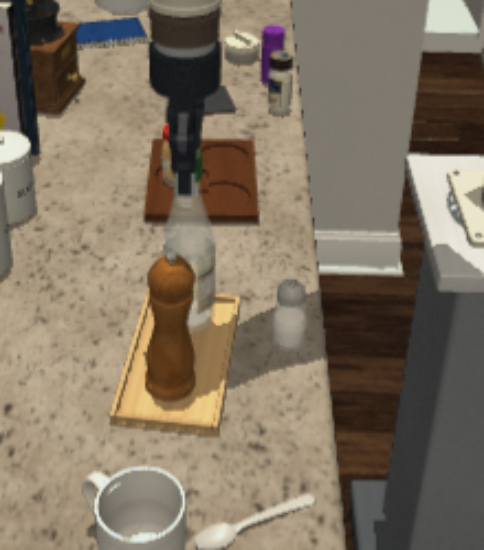

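Bottle is hanging just over the tray beside the mill. Lowering it gently.

Emit:
send_rows --motion "1 0 0 0.7 0; 1 0 0 1.2 0; 1 0 0 1.5 0; 1 0 0 1.6 0; 1 0 0 1.6 0"

```text
clock: 15.75
eef_pos: [0.4866, 0.2843, 0.1759]
tool_rot: [-0.0, 1.0, 0.001, 0.001]
ft_force: [0.1, 0.2, 4.1]
grip_width: 0.0354
grasp_force: 61.0
```

Emit:
send_rows --motion "-1 0 0 0 0; -1 0 0 0 0; -1 0 0 0 0; -1 0 0 0 0; -1 0 0 -1 0"

```text
clock: 16.25
eef_pos: [0.485, 0.2833, 0.1833]
tool_rot: [-0.0, 1.0, -0.001, -0.001]
ft_force: [-0.5, -0.4, 0.4]
grip_width: 0.0853
grasp_force: 0.0
```

Emit:
send_rows --motion "-1 0 0 -4 0; -1 0 0 -8 0; -1 0 0 -10 0; -1 0 0 -10 0; -1 0 0 -10 0"

```text
clock: 16.75
eef_pos: [0.4861, 0.284, 0.285]
tool_rot: [-0.0, 1.0, 0.0, 0.001]
ft_force: [-0.1, -0.0, -0.8]
grip_width: 0.0854
grasp_force: 0.0
```

Emit:
send_rows --motion "-1 -0.4 -4.5 0 0; -1 -0.8 -9 0 0; -1 -1.1 -13.5 2 0; -1 -1.5 -18 4 0; -1 -1.9 -22.5 6 0"

```text
clock: 17.25
eef_pos: [0.5037, 0.0571, 0.2223]
tool_rot: [-0.0, 1.0, -0.0, -0.001]
ft_force: [0.4, -0.1, -0.4]
grip_width: 0.0854
grasp_force: 0.0
```

Emit:
send_rows --motion "-1 -0.3 -4 2.5 0; -1 -0.6 -8 5 0; -1 -0.9 -10.7 8 0; -1 -0.9 -10.7 9 0; -1 -0.9 -10.7 9 0"

```text
clock: 17.75
eef_pos: [0.5111, -0.0483, 0.1313]
tool_rot: [0.001, 1.0, 0.001, -0.004]
ft_force: [0.1, 0.6, 0.3]
grip_width: 0.0853
grasp_force: 0.0
```

```bash
python3 -c "
from h import *
a=snap('side','s6');b=snap('top','t6')
cv2.imwrite('pics/c6.png',cv2.cvtColor(np.hstack([cv2.resize(a[150:350,200:360],(400,500)),cv2.resize(b[150:260,90:310],(390,195)) if 0 else cv2.copyMakeBorder(cv2.resize(b[150:260,90:310],(390,195)),0,305,0,0,0)]),4))
o=bot.get_obs();print(o['eef_pos'],o['ft_force'],o['grip_width'])"
```

```text
[ 0.5136681  -0.04732301  0.13434295] [0.36270776 0.44802152 0.01906978] 0.0854017264521205
```

View pics/c6.png

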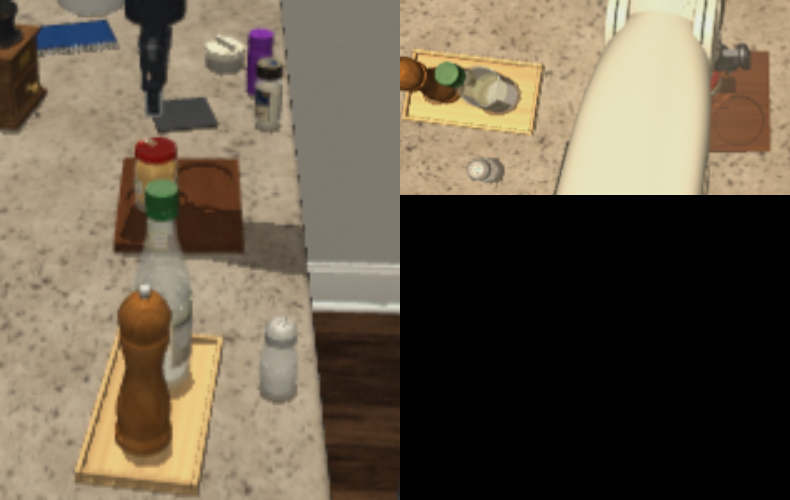

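The mill and bottle both stand on the tray and the gripper is over the honey jar. Going down.

Emit:
send_rows --motion "-1 0 0 3 0; -1 0 0 6 0; -1 0 0 8.5 0; -1 0 0 10.2 0; -1 0 0 10.2 0"

```text
clock: 18.35
eef_pos: [0.5128, -0.0466, 0.0314]
tool_rot: [-0.001, 1.0, 0.0, -0.001]
ft_force: [0.2, 0.1, 0.6]
grip_width: 0.0856
grasp_force: 0.0
```

Emit:
send_rows --motion "-1 0 0 0 0; 1 0 0 0 0; 1 0 0 0 0; 1 0 0 0 0; 1 0 0 0 0"

```text
clock: 18.85
eef_pos: [0.5157, -0.0476, 0.0353]
tool_rot: [-0.0, 1.0, 0.0, 0.002]
ft_force: [-2.0, 2.7, 9.4]
grip_width: 0.0574
grasp_force: 61.7
```

Emit:
send_rows --motion "1 0 0 0 0; 1 0 0 -1 0; 1 0 0 -3 0; 1 0 0 -5 0; 1 0 0 -5 0"

```text
clock: 19.35
eef_pos: [0.5164, -0.0484, 0.0856]
tool_rot: [0.0, 1.0, -0.0, 0.003]
ft_force: [0.0, 0.3, -2.9]
grip_width: 0.0568
grasp_force: 64.7
```

Emit:
send_rows --motion "1 0.2 -1 0 0; 1 0.5 -4 0 0; 1 0.8 -8 0 0; 1 1.1 -12 0 0; 1 1.5 -16 0 0"

```text
clock: 19.85
eef_pos: [0.4973, -0.2096, 0.0808]
tool_rot: [-0.0, 1.0, 0.0, -0.001]
ft_force: [0.6, 0.6, -2.9]
grip_width: 0.0572
grasp_force: 64.8
```

Emit:
send_rows --motion "1 0.4 -4 0 0; 1 0.7 -8 0 0; 1 1 -10.5 0 0; 1 1 -11 0 0; 1 1 -11 0 0"

```text
clock: 20.35
eef_pos: [0.4874, -0.3189, 0.0808]
tool_rot: [0.001, 1.0, 0.001, -0.001]
ft_force: [-0.4, 0.5, -2.7]
grip_width: 0.0574
grasp_force: 64.9
```

Emit:
send_rows --motion "1 0 0 1 0; 1 0 0 3 0; 1 0 0 4 0; 1 0 0 4.4 0; 1 0 0 4.4 0"

```text
clock: 20.85
eef_pos: [0.4886, -0.317, 0.0376]
tool_rot: [-0.001, 1.0, 0.001, -0.001]
ft_force: [-0.4, 0.8, -3.0]
grip_width: 0.0571
grasp_force: 64.9
```

```bash
python3 -c "
from h import *
a=snap('side','s7');b=snap('top','t7')
cv2.imwrite('pics/c7.png',cv2.cvtColor(np.hstack([cv2.resize(a[130:230,220:330],(440,400)),cv2.resize(b[170:270,300:390],(360,400))]),4))
o=bot.get_obs();print(o['eef_pos'],o['ft_force'],o['grip_width'])"
```

```text
[ 0.48959409 -0.31794206  0.03898745] [ 0.03166278 -0.6132239  -2.60181407] 0.05716922465470951
```

View pics/c7.png

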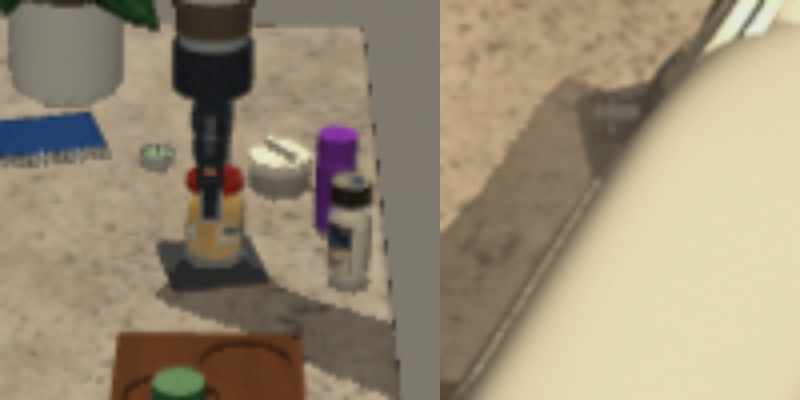

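The honey jar hangs upright just above the middle of the coaster. I'll lower and release.

Emit:
send_rows --motion "1 0 0 0.4 0; 1 0 0 0.8 0; 1 0 0 1.0 0; 1 0 0 1.1 0; 1 0 0 1.1 0"

```text
clock: 21.45
eef_pos: [0.4898, -0.3186, 0.0311]
tool_rot: [-0.0, 1.0, -0.001, 0.001]
ft_force: [-5.0, 2.9, 16.0]
grip_width: 0.0571
grasp_force: 66.9
```

Emit:
send_rows --motion "-1 0 0 0 0; -1 0 0 0 0; -1 0 0 0 0; -1 0 0 0 0; -1 0 0 -1 0"

```text
clock: 21.95
eef_pos: [0.4878, -0.3173, 0.0361]
tool_rot: [-0.0, 1.0, 0.001, -0.002]
ft_force: [0.7, 0.1, 0.5]
grip_width: 0.0855
grasp_force: 0.0
```

Emit:
send_rows --motion "-1 0 0 -4 0; -1 0 0 -8 0; -1 0 0 -12 0; -1 0 0 -12 0; -1 0 0 -12 0"

```text
clock: 22.45
eef_pos: [0.49, -0.3187, 0.1594]
tool_rot: [-0.0, 1.0, -0.001, 0.002]
ft_force: [-0.2, 0.2, 0.3]
grip_width: 0.0854
grasp_force: 0.0
```

Emit:
send_rows --motion "-1 4 0.5 0 0; -1 8 1 0 0; -1 12 1.7 0 0; -1 13.3 1.7 0 0; -1 13.3 1.7 0 0"

```text
clock: 22.95
eef_pos: [0.3537, -0.3003, 0.1566]
tool_rot: [0.001, 1.0, 0.001, -0.001]
ft_force: [-0.0, -0.1, 0.1]
grip_width: 0.0851
grasp_force: 0.0
```

```bash
python3 -c "
from h import *
a=snap('side','s8');b=snap('top','t8')
cv2.imwrite('pics/c8.png',cv2.cvtColor(np.hstack([cv2.resize(a[130:230,220:330],(440,400)),cv2.resize(b[170:270,300:390],(360,400))]),4))
o=bot.get_obs();print(o['eef_pos'],o['ft_force'],o['grip_width'])
print(boxes_of('side','honey_jar')[:1],boxes_of('side','spice_jar')[:2])
print(proj('side',[.489,-.318,.094]))"
```

```text
[ 0.35652606 -0.3013499   0.157141  ] [-0.31888594 -0.32995049 -0.11279142] 0.08501391333964775
[{'rect': [272.4, 185.6, 12.3, 22.0], 'conf': 0.55}] [{'rect': [305.8, 186.4, 14.8, 32.7], 'conf': 0.81}, {'rect': [303.2, 175.1, 11.3, 22.0], 'conf': 0.66}]
[272.9478219  174.79009179]
```

View pics/c8.png

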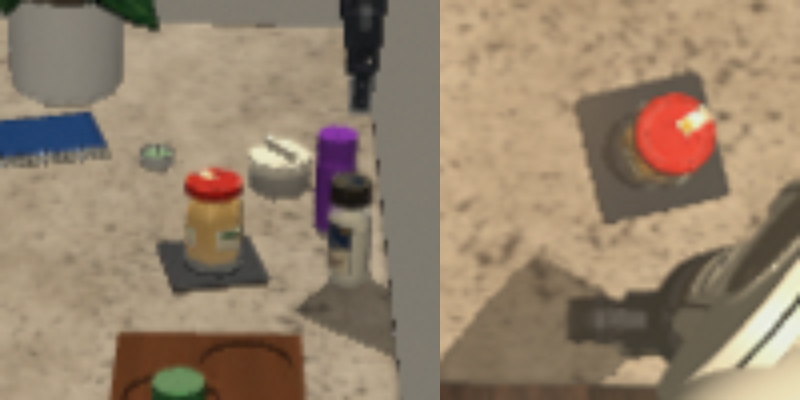

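The honey stands on the coaster and the gripper is over the spice jar. Going down to grip it.

Emit:
send_rows --motion "-1 0 0 4 0; -1 0 0 8 0; -1 0 0 10.5 0; -1 0 0 11.7 0; -1 0 0 11.7 0"

```text
clock: 23.65
eef_pos: [0.3556, -0.2999, 0.0381]
tool_rot: [-0.001, 1.0, 0.002, -0.002]
ft_force: [-0.2, 0.6, -0.1]
grip_width: 0.0856
grasp_force: 0.0
```

Emit:
send_rows --motion "-1 0 0 0 0; 1 0 0 0 0; 1 0 0 0 0; 1 0 0 0 0; 1 0 0 0 0"

```text
clock: 24.15
eef_pos: [0.3567, -0.3018, 0.0415]
tool_rot: [-0.0, 1.0, -0.001, 0.001]
ft_force: [-0.6, -0.1, 4.6]
grip_width: 0.0399
grasp_force: 60.5
```

Emit:
send_rows --motion "1 0 0 0 0; 1 0 0 -1 0; 1 0 0 -3 0; 1 0 0 -6 0; 1 0 0 -7 0"

```text
clock: 24.65
eef_pos: [0.3572, -0.3021, 0.1131]
tool_rot: [-0.0, 1.0, -0.001, 0.002]
ft_force: [0.3, -0.7, -0.8]
grip_width: 0.0394
grasp_force: 60.5
```

```bash
python3 -c "
from h import *
a=snap('side','s9');b=snap('top','t9')
cv2.imwrite('pics/c9.png',cv2.cvtColor(np.hstack([cv2.resize(a[110:230,220:330],(440,480)),cv2.resize(b[170:270,300:390],(360,480))]),4))
o=bot.get_obs();print(o['eef_pos'],o['ft_force'],o['grip_width'])"
```

```text
[ 0.35706537 -0.30199156  0.11203655] [ 0.20412438  0.45177429 -1.22639911] 0.03944793166944476
```

View pics/c9.png

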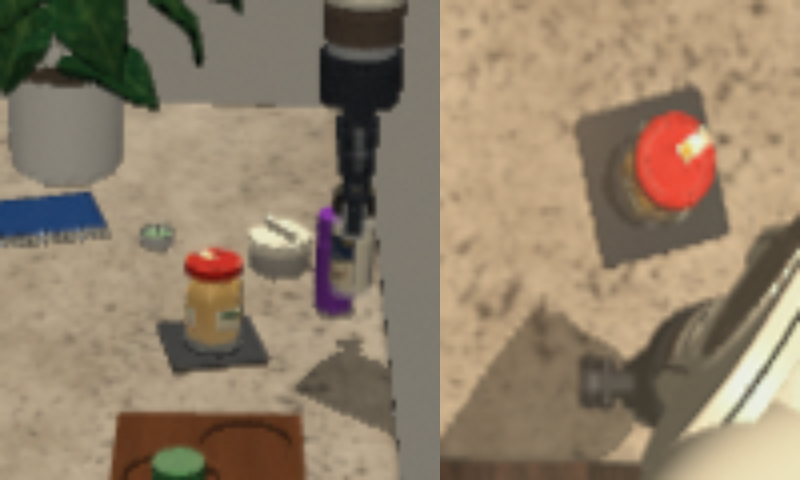

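The spice jar is held upright. Carrying it to the back well.

Emit:
send_rows --motion "1 -1 1.6 0 0; 1 -3 4.8 0 0; 1 -5.4 8.7 0 0; 1 -7.8 12.6 0 0; 1 -10.2 16.5 0 0"

```text
clock: 25.25
eef_pos: [0.4575, -0.1344, 0.1089]
tool_rot: [0.0, 1.0, 0.0, -0.001]
ft_force: [2.1, -0.7, -1.1]
grip_width: 0.0397
grasp_force: 60.6
```

Emit:
send_rows --motion "1 -2.4 3.9 0 0; 1 -4.5 7 0 0; 1 -5.5 8.8 0 0; 1 -5.5 8.8 0 0; 1 -5.5 8.8 0 0"

```text
clock: 25.75
eef_pos: [0.5117, -0.0478, 0.1089]
tool_rot: [-0.001, 1.0, -0.0, -0.002]
ft_force: [0.3, -0.2, -1.2]
grip_width: 0.0395
grasp_force: 60.7
```

Emit:
send_rows --motion "1 0 0 1.5 0; 1 0 0 3.5 0; 1 0 0 4.8 0; 1 0 0 4.8 0; 1 0 0 4.8 0"

```text
clock: 26.25
eef_pos: [0.5121, -0.0491, 0.0622]
tool_rot: [0.001, 1.0, -0.0, -0.001]
ft_force: [0.4, -0.4, -1.8]
grip_width: 0.0398
grasp_force: 60.7
```

Emit:
send_rows --motion "1 0 0 0.4 0; 1 0 0 0.8 0; 1 0 0 1.0 0; 1 0 0 1.1 0; 1 0 0 1.1 0"

```text
clock: 26.75
eef_pos: [0.5136, -0.0483, 0.0535]
tool_rot: [-0.0, 1.0, -0.0, 0.001]
ft_force: [-3.9, -0.6, 9.9]
grip_width: 0.0395
grasp_force: 62.1
```

Emit:
send_rows --motion "-1 0 0 0 0; -1 0 0 0 0; -1 0 0 0 0; -1 0 0 0 0; -1 0 0 -1 0"

```text
clock: 27.25
eef_pos: [0.5116, -0.0479, 0.0604]
tool_rot: [-0.0, 1.0, 0.0, -0.002]
ft_force: [-0.5, 0.4, -0.3]
grip_width: 0.0851
grasp_force: 0.0
```

Emit:
send_rows --motion "-1 0 0 -4 0; -1 0 0 -8.5 0; -1 0 0 -13 0; -1 0 0 -17.5 0; -1 0 0 -22.5 0"

```text
clock: 27.75
eef_pos: [0.5122, -0.048, 0.2886]
tool_rot: [-0.0, 1.0, 0.0, -0.0]
ft_force: [1.8, -0.2, -0.9]
grip_width: 0.0854
grasp_force: 0.0
```

Emit:
send_rows --motion "-1 0.4 4.5 0 0; -1 0.8 9 0 0; -1 1.2 13.5 0 0; -1 1.6 18 0 0; -1 2 22.5 0 0"

```text
clock: 28.25
eef_pos: [0.4925, 0.1785, 0.2874]
tool_rot: [0.0, 1.0, 0.0, 0.001]
ft_force: [0.1, 0.8, -0.1]
grip_width: 0.0853
grasp_force: 0.0
```

Emit:
send_rows --motion "-1 0.4 4.5 0 0; -1 0.7 9 0 0; -1 0.7 10.7 0 0; -1 0.7 10.7 0 0; -1 0.7 10.7 0 0"

```text
clock: 28.75
eef_pos: [0.4859, 0.2834, 0.2866]
tool_rot: [-0.0, 1.0, -0.0, -0.0]
ft_force: [0.5, -0.7, 0.5]
grip_width: 0.0853
grasp_force: 0.0
```

```bash
python3 -c "
from h import *
a=snap('side','s10');b=snap('top','t10')
cv2.imwrite('pics/c10.png',cv2.cvtColor(np.hstack([cv2.resize(a[100:360,200:360],(310,504)),cv2.copyMakeBorder(cv2.resize(b[170:270,210:390],(486,270)),0,234,0,0,0)]),4))
o=bot.get_obs();print(o['eef_pos'],o['ft_force'],o['grip_width'])"
```

```text
[0.48617442 0.28241069 0.28681697] [0.48333082 0.26437654 0.01349201] 0.08547893851698078
```

View pics/c10.png

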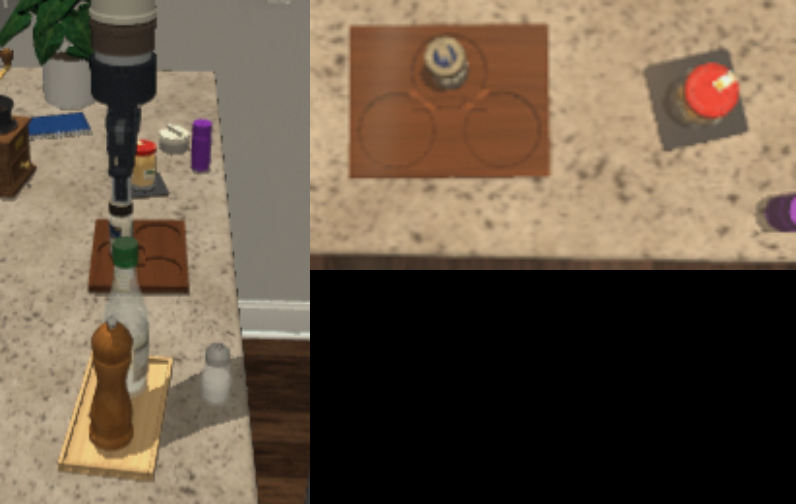

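The spice jar stands in the back well, and honey, mill and bottle are fine; the gripper is over the bottle. Next I return the bottle.

Emit:
send_rows --motion "-1 0 0 4 0; -1 0 0 8 0; -1 0 0 10.3 0; -1 0 0 11.2 0; -1 0 0 11.2 0"

```text
clock: 29.35
eef_pos: [0.4856, 0.2823, 0.1738]
tool_rot: [0.001, 1.0, -0.001, -0.001]
ft_force: [-0.2, -0.8, 1.3]
grip_width: 0.0854
grasp_force: 0.0
```

Emit:
send_rows --motion "-1 0 0 0 0; 1 0 0 0 0; 1 0 0 0 0; 1 0 0 0 0; 1 0 0 0 0"

```text
clock: 29.85
eef_pos: [0.4867, 0.2846, 0.1759]
tool_rot: [-0.0, 1.0, 0.001, 0.001]
ft_force: [-0.2, -0.3, 4.0]
grip_width: 0.035
grasp_force: 59.0
```

Emit:
send_rows --motion "1 0 0 0 0; 1 0 0 -1 0; 1 0 0 -3 0; 1 0 0 -6 0; 1 0 0 -9 0"

```text
clock: 30.35
eef_pos: [0.4849, 0.2833, 0.2643]
tool_rot: [-0.0, 1.0, -0.001, -0.002]
ft_force: [0.3, -0.2, -3.0]
grip_width: 0.0353
grasp_force: 59.6
```

Emit:
send_rows --motion "1 0.5 -1 0 0; 1 1 -4 0 0; 1 2 -8 0 0; 1 3 -12 0 0; 1 4 -16 0 0"

```text
clock: 30.85
eef_pos: [0.4439, 0.1219, 0.2626]
tool_rot: [-0.0, 1.0, -0.001, -0.002]
ft_force: [0.5, -1.6, -2.4]
grip_width: 0.0356
grasp_force: 59.7
```

Emit:
send_rows --motion "1 1 -4 0 0; 1 1.9 -8 0 0; 1 1.9 -12 0 0; 1 1.9 -16 0 0; 1 1.6 -19.5 0 0"

```text
clock: 31.35
eef_pos: [0.4278, -0.0729, 0.2632]
tool_rot: [0.0, 1.0, 0.0, -0.002]
ft_force: [1.1, -0.3, -3.9]
grip_width: 0.0353
grasp_force: 59.8
```

Emit:
send_rows --motion "1 -1 -2.5 0 0; 1 -2.2 -3.6 0 0; 1 -2.2 -3.6 0 0; 1 -2.2 -3.6 0 0; 1 -2.2 -3.6 1 0"

```text
clock: 31.85
eef_pos: [0.4517, -0.1066, 0.2547]
tool_rot: [-0.0, 1.0, -0.0, 0.0]
ft_force: [-0.1, 0.7, -3.5]
grip_width: 0.0354
grasp_force: 59.8
```

Emit:
send_rows --motion "1 0 0 2 0; 1 0 0 4 0; 1 0 0 5.5 0; 1 0 0 6.2 0; 1 0 0 6.2 0"

```text
clock: 32.35
eef_pos: [0.4506, -0.1062, 0.1912]
tool_rot: [-0.001, 1.0, 0.0, -0.001]
ft_force: [-0.6, 0.1, -2.3]
grip_width: 0.0355
grasp_force: 59.8
```

Emit:
send_rows --motion "1 0 0 0.4 0; 1 0 0 0.8 0; 1 0 0 1.1 0; 1 0 0 1.3 0; 1 0 0 1.3 0"

```text
clock: 32.85
eef_pos: [0.4538, -0.1073, 0.1819]
tool_rot: [-0.0, 1.0, -0.0, 0.003]
ft_force: [-1.0, 1.7, 7.0]
grip_width: 0.0351
grasp_force: 61.4
```

Emit:
send_rows --motion "-1 0 0 0 0; -1 0 0 0 0; -1 0 0 0 0; -1 0 0 0 0; -1 0 0 -1 0"

```text
clock: 33.35
eef_pos: [0.4509, -0.1069, 0.1885]
tool_rot: [-0.0, 1.0, 0.0, -0.002]
ft_force: [0.3, -0.1, 0.1]
grip_width: 0.0858
grasp_force: 0.0
```

Emit:
send_rows --motion "-1 0 0 -4 0; -1 0 0 -8 0; -1 0 0 -10.5 0; -1 0 0 -10.5 0; -1 0 0 -10.5 0"

```text
clock: 33.85
eef_pos: [0.4524, -0.1072, 0.2952]
tool_rot: [-0.0, 1.0, -0.0, 0.001]
ft_force: [-0.1, 0.3, -1.4]
grip_width: 0.0851
grasp_force: 0.0
```

Emit:
send_rows --motion "-1 -0.4 4.8 0 0; -1 -0.8 9.6 0 0; -1 -1.3 14.4 0 0; -1 -1.7 19.2 0 0; -1 -2.1 24 0 0"

```text
clock: 34.35
eef_pos: [0.472, 0.1344, 0.293]
tool_rot: [0.0, 1.0, -0.0, -0.001]
ft_force: [1.5, -0.9, 0.1]
grip_width: 0.0852
grasp_force: 0.0
```

Emit:
send_rows --motion "-1 -0.4 4.8 0 0; -1 -0.8 9.6 0 0; -1 -1.3 14.4 0 0; -1 -1.8 19.2 0 0; -1 -2.2 24 0 0"

```text
clock: 34.85
eef_pos: [0.4942, 0.3744, 0.2926]
tool_rot: [-0.0, 1.0, -0.001, -0.001]
ft_force: [1.4, 0.5, 0.3]
grip_width: 0.0854
grasp_force: 0.0
```

Emit:
send_rows --motion "-1 0 1.1 2 0; -1 0 1.1 4 0; -1 0 1.1 4 0; -1 0 1.1 4 0; -1 0 1.1 4 0"

```text
clock: 35.35
eef_pos: [0.4952, 0.3835, 0.2555]
tool_rot: [0.0, 1.0, 0.0, 0.0]
ft_force: [0.6, 0.2, 0.5]
grip_width: 0.0855
grasp_force: 0.0
```

```bash
python3 -c "
from h import *
a=snap('side','s11');b=snap('top','t11')
cv2.imwrite('pics/c11.png',cv2.cvtColor(np.hstack([cv2.resize(a[100:360,200:360],(310,504)),cv2.copyMakeBorder(cv2.resize(b[170:270,210:390],(486,270)),0,234,0,0,0)]),4))
o=bot.get_obs();print(o['eef_pos'],o['ft_force'],o['grip_width'])"
```

```text
[0.49553159 0.38368662 0.25604353] [ 0.09621539 -0.38601075  0.97226231] 0.08549024772437787
```

View pics/c11.png

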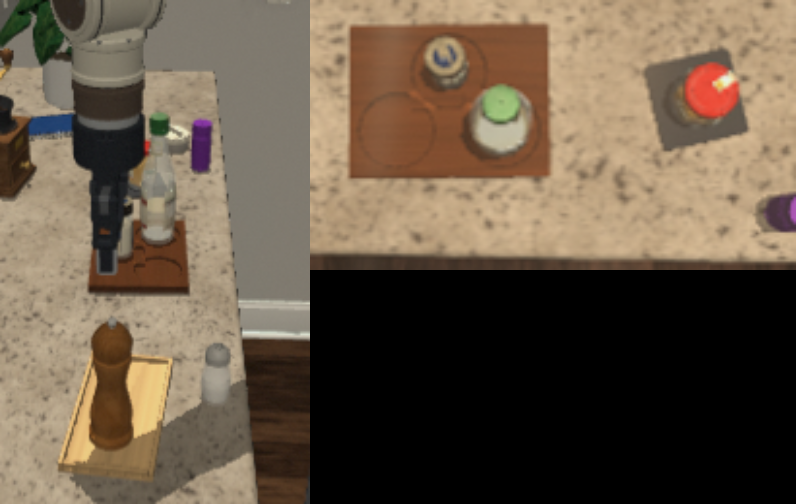

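The bottle is back in its well. Now the mill.

Emit:
send_rows --motion "-1 0 0 4 0; -1 0 0 8 0; -1 0 0 11.5 0; -1 0 0 12.8 0; -1 0 0 12.8 0"

```text
clock: 35.95
eef_pos: [0.4941, 0.3829, 0.1252]
tool_rot: [0.0, 1.0, -0.001, -0.001]
ft_force: [-0.4, 0.4, 0.6]
grip_width: 0.0853
grasp_force: 0.0
```

Emit:
send_rows --motion "-1 0 0 0 0; 1 0 0 0 0; 1 0 0 0 0; 1 0 0 0 0; 1 0 0 0 0"

```text
clock: 36.45
eef_pos: [0.4961, 0.3846, 0.1289]
tool_rot: [-0.0, 1.0, 0.001, 0.002]
ft_force: [-0.3, -1.0, 5.1]
grip_width: 0.047
grasp_force: 60.9
```

Emit:
send_rows --motion "1 0 0 0 0; 1 0 0 0 0; 1 0 0 -1.5 0; 1 0 0 -4 0; 1 0 0 -6.5 0"

```text
clock: 36.95
eef_pos: [0.4944, 0.3836, 0.1918]
tool_rot: [-0.0, 1.0, -0.001, -0.001]
ft_force: [-0.1, -0.2, -1.6]
grip_width: 0.0468
grasp_force: 62.1
```

Emit:
send_rows --motion "1 0.1 -1 0 0; 1 0.5 -4 0 0; 1 1 -8 0 0; 1 1.6 -12 0 0; 1 2.1 -16 0 0"

```text
clock: 37.45
eef_pos: [0.4724, 0.2215, 0.1899]
tool_rot: [-0.0, 1.0, -0.001, -0.001]
ft_force: [0.8, -0.1, -2.3]
grip_width: 0.0469
grasp_force: 62.2
```

Emit:
send_rows --motion "1 0.5 -4 0 0; 1 1 -8 0 0; 1 1.5 -12 0 0; 1 2 -15 0 0; 1 2.3 -18 0 0"

```text
clock: 37.95
eef_pos: [0.4491, 0.0418, 0.1902]
tool_rot: [0.0, 1.0, -0.0, -0.001]
ft_force: [0.9, -0.8, -1.3]
grip_width: 0.0467
grasp_force: 62.3
```

Emit:
send_rows --motion "1 0.4 -2.5 0 0; 1 0.4 -3.6 0 0; 1 0.4 -3.6 0 0; 1 0.4 -3.6 0 0; 1 0.4 -3.6 1.5 0"

```text
clock: 38.45
eef_pos: [0.4488, 0.0089, 0.1778]
tool_rot: [-0.001, 1.0, 0.0, 0.002]
ft_force: [0.4, 0.6, -2.3]
grip_width: 0.0466
grasp_force: 62.3
```

Emit:
send_rows --motion "1 0 0 1.5 0; 1 0 0 2.7 0; 1 0 0 3.4 0; 1 0 0 3.8 0; 1 0 0 4.1 0"

```text
clock: 38.95
eef_pos: [0.4472, 0.0085, 0.1354]
tool_rot: [-0.001, 1.0, 0.0, 0.0]
ft_force: [-0.4, 0.8, -1.8]
grip_width: 0.0466
grasp_force: 62.3
```

Emit:
send_rows --motion "1 0 0 0.3 0; 1 0 0 0.5 0; 1 0 0 0.5 0; -1 0 0 0.5 0; -1 0 0 0.5 0"

```text
clock: 39.45
eef_pos: [0.4478, 0.008, 0.1314]
tool_rot: [-0.0, 1.0, 0.0, 0.001]
ft_force: [0.5, -0.2, -0.1]
grip_width: 0.0738
grasp_force: 0.0
```

Emit:
send_rows --motion "-1 0 0 0 0; -1 0 0 0 0; -1 0 0 0 0; -1 0 0 -1 0; -1 0 0 -4 0"

```text
clock: 39.95
eef_pos: [0.4446, 0.0078, 0.1688]
tool_rot: [-0.0, 1.0, -0.0, -0.003]
ft_force: [0.0, 0.3, 1.2]
grip_width: 0.0851
grasp_force: 0.0
```

Emit:
send_rows --motion "-1 0 0 -4 0; -1 0 0 -8 0; -1 0 0 -11 0; -1 0 2 -11 0; -1 0 6 -11 0"

```text
clock: 40.45
eef_pos: [0.4481, 0.067, 0.2828]
tool_rot: [0.002, 1.0, -0.0, 0.002]
ft_force: [0.5, 0.6, 0.0]
grip_width: 0.0853
grasp_force: 0.0
```

Emit:
send_rows --motion "-1 0 5 0 0; -1 0 10 0 0; -1 0 15 0 0; -1 0 20 0 0; -1 0 20 0 0"

```text
clock: 40.95
eef_pos: [0.4462, 0.2734, 0.2801]
tool_rot: [-0.004, 1.0, 0.001, -0.0]
ft_force: [-1.0, -0.2, 0.1]
grip_width: 0.0854
grasp_force: 0.0
```

```bash
python3 -c "
from h import *
a=snap('side','s12');b=snap('top','t12')
cv2.imwrite('pics/c12.png',cv2.cvtColor(np.hstack([cv2.resize(a[100:360,200:360],(310,504)),cv2.copyMakeBorder(cv2.resize(b[170:270,210:390],(486,270)),0,234,0,0,0)]),4))
o=bot.get_obs();print(o['eef_pos'],o['ft_force'],o['grip_width'])
a0=cv2.imread('pics/top0.png');
for n,(x,y) in dict(bottle=(265,195),mill=(222,200)).items():
  t=a0[y:y+35,x:x+32]; r=cv2.matchTemplate(cv2.cvtColor(b,4)[y-8:y+43,x-8:x+40],t,5); print(n,cv2.minMaxLoc(r))
"
```

```text
[0.44644463 0.26895966 0.28041349] [-0.3660406   0.24117074 -0.34790357] 0.08554693281821411
bottle (-0.23595944046974182, 0.9634304046630859, (16, 16), (8, 8))
mill (-0.08152343332767487, 0.9637696146965027, (14, 16), (8, 8))
```

View pics/c12.png

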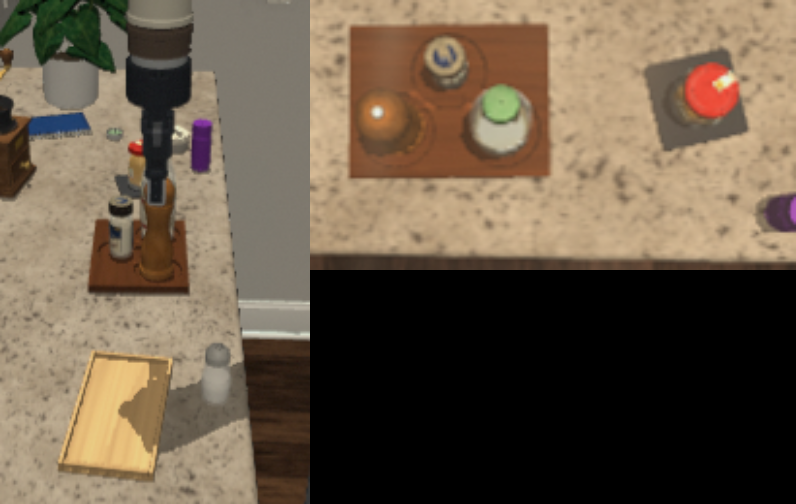

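The mill and bottle match their start positions to the pixel, the spice jar is in the back well, the honey is on the coaster, and the arm is clear. Handing in.

```bash
python3 -c "
from h import *
print(workorder.job_done())"
```

```text
the job is handed in; nothing more can be done
None
```

I handed the job in at about 41 s: the honey jar is on the coaster, the spice jar is in the back well, and the mill and bottle are back in their own wells; the last pictures confirm this, but no verdict was returned.

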